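# Pack a mould set into its sliding-cover case

### The arm

A 6-joint arm with a two-finger parallel gripper is mounted at the origin on the work surface. World frame = base frame: x ahead of the robot, y to its left, z up, the work surface at z = 0. Lengths are in m, angles in degrees, forces in N, time in s.
With the tool pointing down it reaches from about 0.225 to 0.875 m from the base axis. Payload 3.4 kg.
Tool frame: the origin (TCP) lies midway between the tips of the shut fingers; the grasp point (between the pads) lies 19 mm behind it; z points along the fingers, y is the line along which they close (so a half turn about z gives the same grasp; the last joint's range is limited). The gripper opens to 85 mm and grips with 20 to 120 N. Pads are 22 mm wide; open, the fingers measure 114 mm over their backs; the gripper's body (76 mm by 85 mm) begins 54 mm behind the grasp point. The pads swing forward as they close: fully open they stand 13 mm farther back than shut.
Start: joints at [-72.135, 15.808, 86.224, -0, 77.962, -6.933], TCP at [0.241, -0.522, 0.231] pointing down, gripper open.
Joint ranges: [-165.64, 165.64], [-43.16, 119.46], [12.63, 154.43], [-67.54, 247.53], [6.08, 155.33], [-154.97, 154.97]. Speed limits (degrees/s): [147.25, 147.25, 180, 180, 180, 180].

### API

Orientations are given as a 3x3 rotation matrix whose columns are the frame's x, y, z axes.
In Python, from station import robot gives the robot as it stands. Calls block until the motion is done:
- robot.goto(position, orientation): joint-space move of the TCP to a pose.
- robot.move_linear(position, rot=None, velocity=0.15): straight line of the TCP; rot=None keeps the orientation; velocity is the mean speed in m/s.
- robot.movej(angles): joint-space move.
- robot.set_gripper(opening, effort=None): finger opening in m; effort is the grip in N (None keeps the last); returns when the fingers have stopped.
- robot.pause(seconds).
- robot.ik(position, orientation): joint angles nearest the present ones, or None.
- robot.observe(): the state.
- robot.snapshot(name): name is "scene" or "top"; returns the picture (480x640x3 uint8, red, green, blue); there is no depth.
- robot.camera_params(name): a dict with "camera_matrix" (3x3 intrinsics, pixels), "k1" (the pictures are not rectified: a ray, as slopes to the right and down, at radius r is drawn at 1 + k1 r^2 times it, then the intrinsics apply), "R" (3x3) and "t" (3): a world point X has camera coordinates R X + t. Camera axes: x right, y down, z forward; pixel columns grow to the right and rows downward; lengths in m; the calibration is good to about 2 mm. A picture is of the moment at which its call begins. camera_params takes no time and is no camera call.
A pose or a line that the arm cannot do raises robot.Unreachable and nothing moves.
- robot.close_job(): hands the job in; it is judged then, once.
The state is a dict: "clock": time; "joint_positions": joint angles; "joint_velocities": joint speeds; "joint_efforts": joint torques, N m; "eef_pos": TCP position; "orientation": TCP orientation; "force": force on the tool from outside, world axes, zero at the start; "moment": the same for the moment, N m; "width": finger opening in m; "gripper_force": force on a finger pad.
Only numpy, scipy, OpenCV 4.12 (cv2) and the standard library are available. Lean on these libraries where they do the work, as an engineer would, in place of code of your own. Each camera call takes 0.05 s, during which the arm holds its last target. There are 200 camera calls.

### The job

Pack the three aluminium moulds away: slide the case's red cover all the way back, stack the moulds in the open compartment with the wide one at the bottom, the medium one on it and the narrow one on top, then slide the cover fully shut. Put each mould in gently rather than dropping it, flat and centred in the compartment on the one below, its long sides parallel to the cover's black ridge. Leave the cream jar, the amber bottle and the powder tub where they stand.

Things in the scene. Friction and masses are not known exactly. Their poses are not given: they have to be found in the camera images.
- wide_mould: grey aluminium mould block, 96 long (its x) x 64 wide (its y) x 16 mm thick, with 20 small holes in a wide zigzag scatter; a brass screw 8 in diameter sticks out 8 at mid-thickness from the middle of its -x end. Lies flat, loose, holes up, at any of the four spots on the bench. Origin: centre of the underside of the block, z up. About 260 g
- medium_mould: grey aluminium mould block, 88 long (its x) x 46 wide (its y) x 16 mm thick, with 28 larger holes in four close rows; a brass screw 8 in diameter sticks out 8 at mid-thickness from the middle of its -x end. Lies flat, loose, holes up, at any of the four spots on the bench. Origin: centre of the underside of the block, z up. About 170 g
- narrow_mould: grey aluminium mould block, 80 long (its x) x 28 wide (its y) x 16 mm thick, with 14 holes in two rows; a brass screw 8 in diameter sticks out 8 at mid-thickness from the middle of its -x end. Lies flat, loose, holes up, at any of the four spots on the bench. Origin: centre of the underside of the block, z up. About 100 g
- case: grey case fixed to the bench, 160 (x) x 324 (y) x 62 mm high, yaw within 15 deg. Origin: centre of its compartment's underside, at bench height; case spans y -81 to +243. Compartment open on top, 148 (x) x 150 (y) inside, walls 6, black floor 6 above origin, wall tops 62. From y 81 on: a closed bay over which the open cover rides. Aluminium rails 4 wide at x = -78 and 78, tops 72 high
- cover (a joint): how far the red cover has slid along the case's +y, in metres: 0 fully shut over the compartment, 0.160 fully back over the closed bay. Starts shut or up to 20 mm ajar, slides with about 1.5 N of friction and stays where it is left
- cover_ridge (a point): top centre of the black ridge across the middle of the red cover, 94 mm above the bench. Ridge 70 long (along the case's x), 14 thick (along its y), standing 26 above the cover plate (150 x 162 x 6, its top 68 above the bench); it is over the compartment's centre when shut. Pinch it from above across its thickness and move it along the case's y
- cream_jar: bystander: small white jar with blue cap, 52 in diameter, 45 mm high, standing loose at one of the four spots among the moulds. Origin: centre of its underside
- amber_bottle: bystander: amber glass bottle with white cap, 56 in diameter, 125 mm high, standing loose beyond the moulds. Origin: centre of its underside
- powder_tub: bystander: white tub with red lid, 90 in diameter, 110 mm high, standing loose beyond the case and moulds. Origin: centre of its underside
Not all that is in view belongs to the job. What is shaped like the wide_mould but blue is not meant.

How it is judged (in metres and radians):
On the way, in this order (a step that is already met when the one before it is completed fails the run):
1. the red cover is slid fully back (value of joint cover above 0.145 m), for 0.2 s.
2. the wide mould lies centred on the compartment floor, square to the case and let go, the cover still open (horizontal distance between wide_mould and case below 0.012 m and z of wide_mould in the frame of case between 0.002 and 0.01 m and angle between the x axis of wide_mould and the x axis of case, either way round below 0.2 rad and angle between wide_mould's own z axis and vertical below 0.08 rad and contact force between the fingers and wide_mould below 0.05 N and linear speed of wide_mould below 0.02 m/s and value of joint cover above 0.145 m), for 0.2 s.
3. the medium mould lies centred on the wide one, square to the case and let go, the cover still open (horizontal distance between wide_mould and case below 0.012 m and z of wide_mould in the frame of case between 0.002 and 0.01 m and angle between the x axis of each of wide_mould, medium_mould and the x axis of case, either way round below 0.2 rad and angle between each of wide_mould, medium_mould's own z axis and vertical below 0.08 rad and horizontal distance between medium_mould and wide_mould below 0.01 m and z of medium_mould in the frame of case between 0.018 and 0.026 m and contact force between the fingers and medium_mould below 0.05 N and linear speed of medium_mould below 0.02 m/s and value of joint cover above 0.145 m), for 0.2 s.
4. the narrow mould lies centred on the medium one, square to the case and let go, the cover still open (horizontal distance between wide_mould and case below 0.012 m and z of wide_mould in the frame of case between 0.002 and 0.01 m and angle between the x axis of each of wide_mould, medium_mould, narrow_mould and the x axis of case, either way round below 0.2 rad and angle between each of wide_mould, medium_mould, narrow_mould's own z axis and vertical below 0.08 rad and horizontal distance between medium_mould and wide_mould below 0.01 m and z of medium_mould in the frame of case between 0.018 and 0.026 m and horizontal distance between narrow_mould and medium_mould below 0.01 m and z of narrow_mould in the frame of case between 0.034 and 0.042 m and contact force between the fingers and narrow_mould below 0.05 N and linear speed of narrow_mould below 0.02 m/s and value of joint cover above 0.145 m), for 0.2 s.
At the end, for the whole second after the job is handed in: The cover is shut to within 6 mm; in the compartment the wide mould lies on the floor within 12 mm of its centre, the medium one on it within 10 mm of its centre, the narrow one on that within 10 mm of its centre, all flat, at rest and within 11 degrees of parallel to the cover's ridge (horizontal distance between wide_mould and case below 0.012 m and z of wide_mould in the frame of case between 0.002 and 0.01 m and angle between the x axis of each of wide_mould, medium_mould, narrow_mould and the x axis of case, either way round below 0.2 rad and angle between each of wide_mould, medium_mould, narrow_mould's own z axis and vertical below 0.08 rad and horizontal distance between medium_mould and wide_mould below 0.01 m and z of medium_mould in the frame of case between 0.018 and 0.026 m and horizontal distance between narrow_mould and medium_mould below 0.01 m and z of narrow_mould in the frame of case between 0.034 and 0.042 m and contact force between the fingers and wide_mould below 0.05 N and linear speed of each of wide_mould, medium_mould, narrow_mould below 0.02 m/s and contact force between the fingers and medium_mould below 0.05 N and contact force between the fingers and narrow_mould below 0.05 N and value of joint cover below 0.006 m); the robot touches nothing.
It fails at once if the jar, bottle or tub is tipped or moved more than 15 mm (distance of any of cream_jar, amber_bottle, powder_tub from where it was at the start of the episode above 0.015 m or angle between any of cream_jar, amber_bottle, powder_tub's own z axis and vertical above 0.3 rad).
It fails at once if a mould is dropped from more than about 25 mm ((contact force between the fingers and wide_mould below 0.01 N and linear speed of wide_mould above 0.7 m/s) or (contact force between the fingers and medium_mould below 0.01 N and linear speed of medium_mould above 0.7 m/s) or (contact force between the fingers and narrow_mould below 0.01 N and linear speed of narrow_mould above 0.7 m/s)).
It also fails if it takes over 112 s, if anything falls off the work surface, if the arm or the gripper's body presses on something with over 40 N, if the wrist force passes 120 N, or if a joint passes its speed limit or range.

## Working session

There is one attempt and no reset: what is moved stays moved. The work goes in short steps, each a Python script; the robot and the scene stay as the last script left them, time stands still between calls to the robot, and variables do not carry over. Pictures are saved under pics/ and viewed, at most 14 in all, crops included, and the job is handed in when it is done.

```bash
ls; mkdir -p pics; python3 - <<'E'
from station import robot
import cv2
for n in("top","scene"):
    cv2.imwrite(f"pics/{n}0.png",robot.snapshot(n)[:,:,::-1]); p=robot.camera_params(n); print(n,p)
o=robot.observe();print(o["eef_pos"],o["orientation"],o["clock"],o["width"])
E
```

```text
pics
top {'camera_matrix': array([[595.38611764,   0.        , 323.89963498],
       [  0.        , 595.38611764, 232.68790867],
       [  0.        ,   0.        ,   1.        ]]), 'k1': -0.05546750769022347, 'R': array([[ 0.02392662, -0.99954476, -0.01837929],
       [-0.99765263, -0.02269333, -0.06460837],
       [ 0.06416187,  0.01988201, -0.99774143]]), 't': array([-0.0793617 ,  0.50202356,  1.33627417])}
scene {'camera_matrix': array([[585.30282146,   0.        , 314.96527395],
       [  0.        , 585.30282146, 243.35711454],
       [  0.        ,   0.        ,   1.        ]]), 'k1': -0.0673198207282915, 'R': array([[ 0.79891822,  0.60131834, -0.01208024],
       [ 0.40475461, -0.55240107, -0.72871583],
       [-0.44486333,  0.57729482, -0.68470965]]), 't': array([-0.36539479, -0.17568848,  1.6775842 ])}
[ 0.24099224 -0.52154184  0.23053058] [[ 9.07797719e-01  4.19407952e-01 -5.20693513e-04]
 [ 4.19408236e-01 -9.07796395e-01  1.56136975e-03]
 [ 1.82167196e-04 -1.63579105e-03 -9.99998646e-01]] 0.1 0.0852781687927297
```

View pics/top0.png

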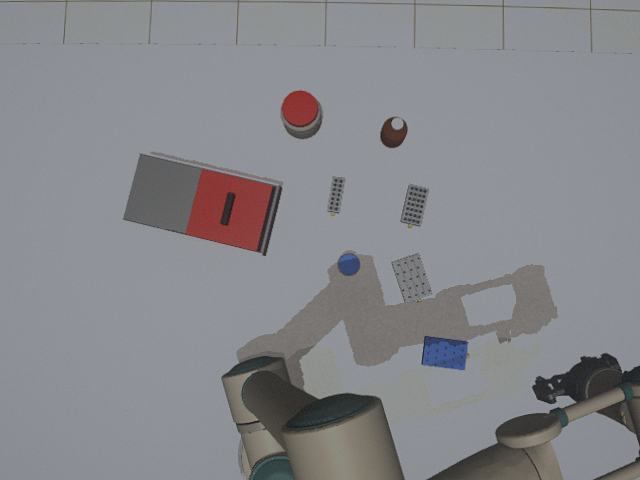

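View pics/scene0.png

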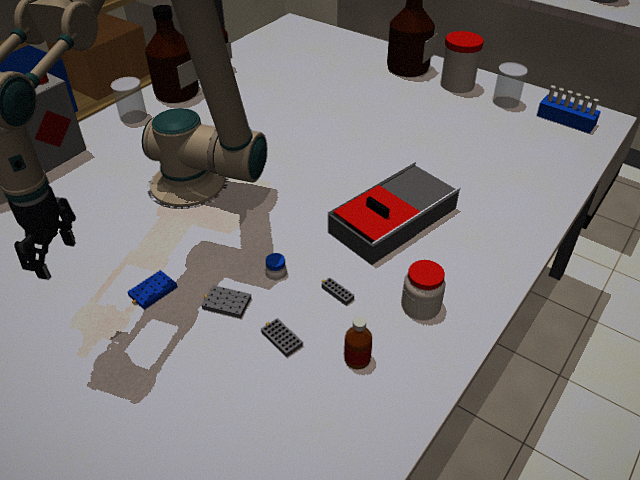

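```bash
python3 - <<'E'
import cv2
I=cv2.imread("pics/top0.png")
cv2.imwrite("pics/c1.png",cv2.resize(I[165:310,320:445],None,fx=4,fy=4,interpolation=cv2.INTER_CUBIC))
cv2.imwrite("pics/c2.png",cv2.resize(I[145:260,115:295],None,fx=4,fy=4,interpolation=cv2.INTER_CUBIC))
for p in [(411,278),(395,280),(385,280),(440,280),(415,180),(415,206),(440,206),(336,195),(360,195)]: print(p,I[p[1]-2:p[1]+3,p[0]-2:p[0]+3].mean((0,1)).round())
E
```

```text
(411, 278) [115. 113. 112.]
(395, 280) [145. 140. 138.]
(385, 280) [153. 147. 144.]
(440, 280) [153. 147. 144.]
(415, 180) [154. 148. 145.]
(415, 206) [98. 95. 94.]
(440, 206) [154. 148. 145.]
(336, 195) [101.  99.  98.]
(360, 195) [155. 148. 145.]
```

View pics/c1.png

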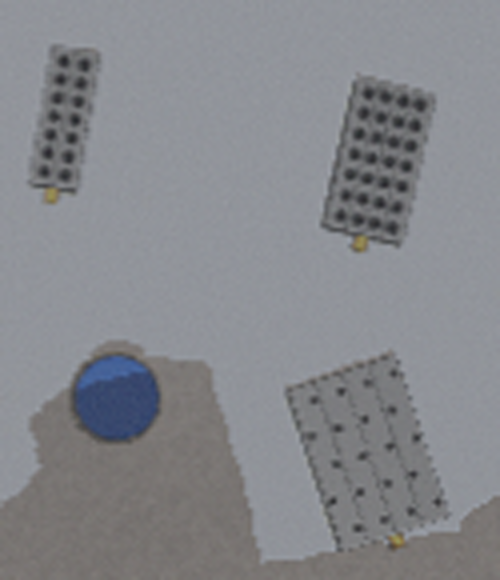

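View pics/c2.png

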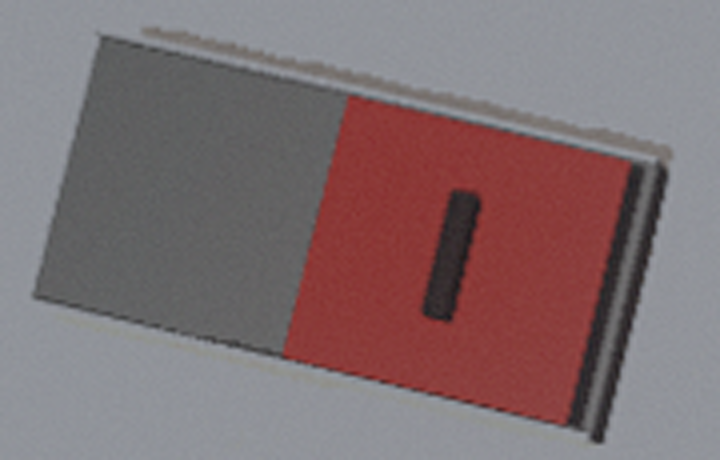

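Candidates: grey wide-scatter block (411,278) = wide; blue look-alike (445,353) = decoy; 4 close rows (415,206) = medium; 2 rows (336,195) = narrow; jar (348,264). The crop confirms hole patterns, with the brass screws at the lower ends; the cover is slightly ajar and the ridge is at about (228,209).

```bash
cat > h.py <<'E'
import numpy as np, cv2
from scipy.optimize import least_squares
from station import robot
def proj(X,cam):
    p=robot.camera_params(cam); c=np.atleast_2d(X)@p["R"].T+p["t"]; s=c[:,:2]/c[:,2:]
    s=s*(1+p["k1"]*(s**2).sum(1,keepdims=True)); K=p["camera_matrix"]
    return s*[K[0,0],K[1,1]]+K[:2,2]
def world(P,x,y,yaw):
    P=np.asarray(P,float); c,s=np.cos(yaw),np.sin(yaw)
    return np.c_[x+c*P[:,0]-s*P[:,1], y+s*P[:,0]+c*P[:,1], P[:,2]]
def fit(P,px,x0,cam="top"):
    r=least_squares(lambda v:(proj(world(P,*v),cam)-px).ravel(),x0); return r.x,np.abs(r.fun).max()
def rot(yaw):  # tool down, tool x along yaw, fingers close across it
    c,s=np.cos(yaw),np.sin(yaw); return np.array([[c,s,0],[s,-c,0],[0,0,-1.]])
def best(pos,yaw):  # pick the half turn with the least joint motion
    q=np.array(robot.observe()["joint_positions"]); o=[]
    for a in (yaw,yaw+np.pi):
        k=robot.ik(pos,rot(a))
        if k is not None: o.append((np.abs(np.array(k)-q).max(),a))
    return rot(min(o)[1])
E
python3 - <<'E'
from h import *
def box(l,w,z): return [[l/2,-w/2,z],[l/2,w/2,z],[-l/2,w/2,z],[-l/2,-w/2,z]]
o=np.array([320,165])
# order: TR, TL, BL, BR (screw at bottom = -x)
D={"wide":(.096,.064,[(395,353),(287,388),(340,551),(449,518)]),
"medium":(.088,.046,[(436,95),(357,75),(322,228),(401,245)]),
"narrow":(.080,.028,[(101,50),(53,45),(30,187),(76,192)])}
for n,(l,w,c) in D.items():
    px=np.array(c)/4+o-.375
    v,e=fit(box(l,w,.016),px,[.45,-.1,0]); print(n,v.round(4),np.degrees(v[2]).round(1),"res px",e.round(2))
o=np.array([115,145])
C=np.array([(347,95),(640,160),(570,427),(284,356),(463,190),(424,319),(481,194),(453,322),(100,36),(36,297)])/4+o-.375
def P(d):
    return [[.075,.081+d,.068],[.075,-.081+d,.068],[-.075,-.081+d,.068],[-.075,.081+d,.068],
     [.035,.007+d,.094],[-.035,.007+d,.094],[.035,-.007+d,.094],[-.035,-.007+d,.094],[.08,.243,.067],[-.08,.243,.067]]
f=lambda v:(proj(world(P(v[3]),*v[:3]),"top")-C)
r=least_squares(lambda v:f(v).ravel(),[.5,.1,-.2,.01],loss="soft_l1"); print("case",r.x.round(4),np.degrees(r.x[2])); print(f(r.x).round(1).tolist())
for y in(-.081,-.075): print((proj(world([[.078,y,.062],[-.078,y,.062]],*r.x[:3]),"top")-o+.375)*4)
E
```

```text
wide [ 0.4064 -0.2678  0.3302] 18.9 res px 0.37
medium [ 0.572  -0.2718 -0.2113] -12.1 res px 0.43
narrow [ 0.5922 -0.0928 -0.138 ] -7.9 res px 0.89
case [ 0.5432  0.1234 -0.2092  0.0158] -11.984978610435846
[[1.5, 0.1], [-0.8, 0.3], [0.5, -0.0], [0.7, 0.7], [-1.7, -0.2], [0.2, -1.0], [0.1, 0.3], [-0.7, -0.3], [1.0, -1.9], [-1.0, 2.5]]
[[666.79516267 164.03218006]
 [599.86176456 439.13554869]]
[[656.25550464 161.5760004 ]
 [589.26141453 436.60804919]]
```

Fits agree with the sizes (residuals under 1 px, end-wall prediction matches the picture). Opening the cover.

```bash
cat >> h.py <<'E'
CASE=np.array([.5432,.1234,-.2092])
def st(m):
    o=robot.observe(); print(m,round(o["clock"],1),np.round(o["eef_pos"],4),"F",np.round(o["force"],1),"w",round(o["width"],4),"g",round(o["gripper_force"],1),flush=True)
E
python3 - <<'E'
from h import *
at=lambda y,z:world([[0,y,z]],*CASE)[0]
d=.0158; p=at(d,.16); R=best(p,CASE[2])
robot.goto(p,R); st("above")
robot.move_linear(at(d,.074)); st("down")
robot.set_gripper(0.0,40); st("grip")
robot.move_linear(at(.158,.074),velocity=.1); st("open")
robot.set_gripper(.06); robot.move_linear(at(.158,.2),velocity=.25); robot.goto([.4064,-.2678,.2],best([.4064,-.2678,.2],.3302)); st("wide")
I=robot.snapshot("top")[:,:,::-1]; cv2.imwrite("pics/top1.png",I)
cv2.imwrite("pics/c3.png",cv2.resize(I[145:260,115:295],None,fx=4,fy=4,interpolation=cv2.INTER_CUBIC))
E
```

```text
above 2.7 [0.5468 0.138  0.1601] F [0.1 0.1 0.3] w 0.0852 g 0.0
down 3.4 [0.5472 0.1387 0.0746] F [-0.2  0.  -0.2] w 0.0857 g 0.0
grip 4.1 [0.5467 0.1392 0.0745] F [-0.5  1.4  4.5] w 0.013 g 42.3
open 5.6 [0.5766 0.2781 0.0745] F [-0.3 -0.6  4.6] w 0.0131 g 42.6
wide 8.9 [ 0.4068 -0.2674  0.1998] F [-0.4 -0.2 -0.5] w 0.0603 g 0.0
```

View pics/c3.png

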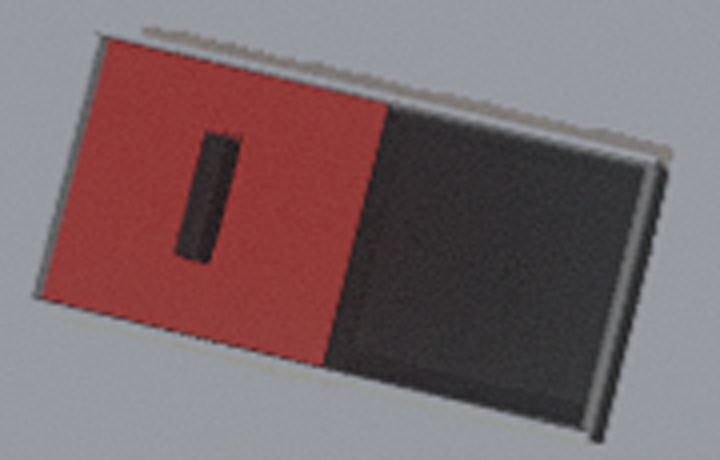

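The cover is back over the bay and the compartment is open (inner corners about (387,105), (645,168), (585,428) in the crop). Refining the case pose from this.

```bash
python3 - <<'E'
from h import *
o=np.array([115,145])
C=np.array([(347,95),(640,160),(570,427),(284,356),(107,38),(387,105),(324,366),(42,297),(472,192),(438,320),(222,134),(193,262),(665,164),(600,440),(645,168),(585,428)])/4+o-.375
pl=lambda d:[[.075,.081+d,.068],[.075,-.081+d,.068],[-.075,-.081+d,.068],[-.075,.081+d,.068]]
rg=lambda d:[[.035,d,.094],[-.035,d,.094]]
P=lambda a,b:pl(a)+pl(b)+rg(a)+rg(b)+[[.078,-.081,.062],[-.078,-.081,.062],[.074,-.075,.062],[-.074,-.075,.062]]
f=lambda v:(proj(world(P(v[3],v[4]),*v[:3]),"top")-C)
r=least_squares(lambda v:f(v).ravel(),[.5,.1,-.2,.01,.15],loss="soft_l1"); print(r.x.round(4),np.degrees(r.x[2])); print(f(r.x).round(1).tolist())
E
```

```text
[ 0.5436  0.1255 -0.2102  0.0139  0.1543] -12.046172199655203
[[1.4, 0.0], [-0.9, 0.3], [0.3, -0.0], [0.5, 0.6], [0.9, 0.2], [0.8, -0.3], [-0.1, 0.4], [0.2, 0.7], [-0.9, 0.0], [-0.3, -0.5], [-0.8, -0.2], [-1.5, -0.9], [-0.5, -0.2], [-1.1, -0.4], [1.4, -0.0], [0.5, 0.2]]
```

```bash
cat >> h.py <<'E'
CASE=np.array([.5435,.1248,-.21])
def pick(x,y,yaw,z,w,opening):
    R=best([x,y,.12],yaw); robot.goto([x,y,.12],R); robot.set_gripper(opening)
    robot.move_linear([x,y,z],velocity=.08); st("down")
    robot.set_gripper(max(w-.02,0),50); st("grip")
    robot.move_linear([x,y,.2],velocity=.15); st("lift")
def place(z,opening,off=(0,0)):
    p=lambda h:world([[off[0],off[1],h]],*CASE)[0]
    robot.goto(p(.2),best(p(.2),CASE[2])); st("over")
    robot.move_linear(p(z+.02),velocity=.15); robot.move_linear(p(z),velocity=.03); st("placed")
    robot.pause(.3); robot.set_gripper(opening); st("released")
    robot.move_linear(p(.2),velocity=.15)
def shot(n):
    I=robot.snapshot("top")[:,:,::-1]; cv2.imwrite(f"pics/top_{n}.png",I)
    cv2.imwrite(f"pics/{n}.png",cv2.resize(I[145:310,115:315],None,fx=3,fy=3,interpolation=cv2.INTER_CUBIC))
E
python3 - <<'E'
from h import *
pick(.4064,-.2678,.3302,.002,.064,.085)
shot("lift1")
E
```

```text
down 11.3 [ 0.4067 -0.2681  0.0024] F [-0.2  0.5 -0.6] w 0.0847 g 0.0
grip 11.7 [ 0.4068 -0.2682  0.0029] F [-0.9  0.6  6. ] w 0.0623 g 54.2
lift 13.1 [ 0.4058 -0.2673  0.199 ] F [-0.4 -0.1 -3.2] w 0.0623 g 55.0
```

```bash
python3 - <<'E'
from h import *
place(.009,.085)
robot.goto([.572,-.2718,.2],best([.572,-.2718,.2],-.2113)); st("med")
shot("p1")
E
```

```text
over 14.7 [0.5435 0.1239 0.1998] F [-1.   0.4 -2.7] w 0.0624 g 55.0
placed 16.8 [0.543  0.1248 0.009 ] F [-1.5 -0.4  1.2] w 0.0624 g 55.3
released 17.5 [0.5441 0.1248 0.0091] F [-0.3 -0.4 -0.2] w 0.0848 g 0.0
med 20.4 [ 0.5722 -0.2705  0.2   ] F [-0.2  1.   0.5] w 0.0849 g 0.0
```

View pics/p1.png

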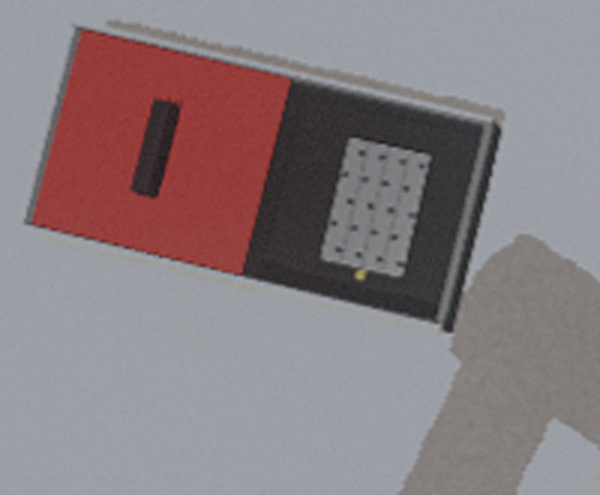

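The wide mould lies square in the compartment, with corners near (432,153), (349,138), (321,262), (404,277) in the crop. Check it numerically, then pick the medium.

```bash
python3 - <<'E'
from h import *
px=np.array([(432,153),(349,138),(321,262),(404,277)])/3+[115,145]-np.array([1/3,1/3])
v,e=fit([[.048,-.032,.022],[.048,.032,.022],[-.048,.032,.022],[-.048,-.032,.022]],px,[.54,.12,-.2]); d=v-CASE
c,s=np.cos(CASE[2]),np.sin(CASE[2]);print(v.round(4),e,"rel mm",1e3*(c*d[0]+s*d[1]),1e3*(-s*d[0]+c*d[1]),np.degrees(d[2]))
pick(.572,-.2718,-.2113,.003,.046,.07)
E
```

```text
[ 0.542   0.1236 -0.1791] 0.393800763737886 rel mm -1.1846393384711957 -1.4895414231491058 1.767887455934562
down 22.8 [ 0.5724 -0.272   0.0036] F [0.1 0.1 0.2] w 0.0699 g 0.0
grip 23.1 [ 0.5725 -0.2722  0.0038] F [ 0.1 -0.9  3.9] w 0.0446 g 52.9
lift 24.6 [ 0.5714 -0.2714  0.1988] F [-0.3  0.2 -2.5] w 0.0447 g 52.2
```

```bash
python3 - <<'E'
from h import *
place(.0262,.066,(-.0005,-.0007))
robot.goto([.5922,-.0928,.2],best([.5922,-.0928,.2],-.138)); st("nar")
shot("p2")
E
```

```text
over 26.1 [0.5435 0.1232 0.2   ] F [-0.1  0.2 -1.4] w 0.044 g 52.2
placed 28.0 [0.543  0.1242 0.0261] F [-0.8  0.1 -2. ] w 0.0442 g 52.2
released 28.7 [0.5431 0.1243 0.0265] F [-0.3 -0.4 -0.6] w 0.0664 g 0.0
nar 30.9 [ 0.5918 -0.0917  0.1995] F [ 0.1 -0.4 -0.4] w 0.0657 g 0.0
```

View pics/p2.png

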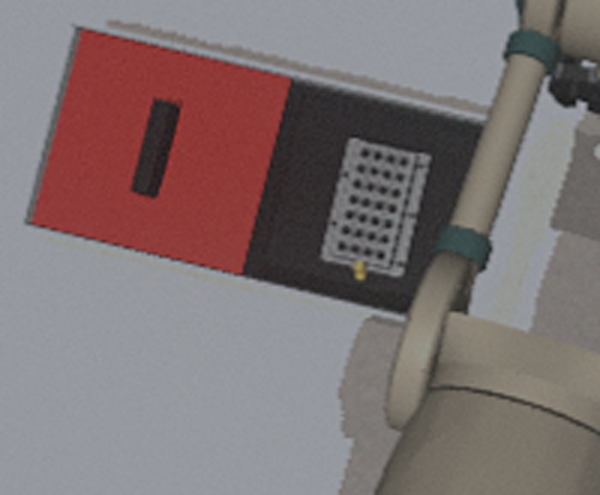

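Medium sits on the wide; the hole array has corners (367,154), (403,161), (342,246), (379,254), about 1.5 mm off centre allowing for parallax. Check, and pick the narrow.

```bash
python3 - <<'E'
from h import *
px=np.array([[372.75,203.75]])/3+[115,145]-np.array([1/3,1/3])
r=least_squares(lambda v:(proj([[v[0],v[1],.038]],"top")-px).ravel(),[.54,.12]).x; d=r-[.542,.1236]; print("med centre",r,"vs wide mm",1e3*d)
pick(.5922,-.0928,-.138,.004,.028,.055)
E
```

```text
med centre [0.54318862 0.12387   ] vs wide mm [1.18861611 0.26999559]
down 33.2 [ 0.5926 -0.0929  0.0045] F [ 1.  -0.1  0. ] w 0.055 g 0.0
grip 33.6 [ 0.5927 -0.0929  0.0047] F [-1.2  0.7  3.1] w 0.0263 g 50.6
lift 35.0 [ 0.5915 -0.0926  0.1989] F [-0.1 -0.  -1.3] w 0.0266 g 50.0
```

```bash
python3 - <<'E'
from h import *
place(.0432,.05,(-.0005,-.0007))
robot.goto([.5,-.25,.25],best([.5,-.25,.25],-.2)); st("away")
I=robot.snapshot("top")[:,:,::-1]; cv2.imwrite("pics/p3.png",cv2.resize(I[145:260,190:300],None,fx=5,fy=5,interpolation=cv2.INTER_CUBIC))
E
```

```text
over 35.9 [0.5434 0.1234 0.1998] F [-0.3 -0.8 -1.1] w 0.0264 g 50.0
placed 37.8 [0.543  0.1242 0.0432] F [ 0.6 -0.6 -1.5] w 0.0265 g 50.0
released 38.5 [0.543  0.1242 0.0434] F [ 0.2  0.5 -0.6] w 0.0501 g 0.0
away 41.1 [ 0.5002 -0.2489  0.2497] F [-0.6 -0.2 -0.4] w 0.0497 g 0.0
```

View pics/p3.png

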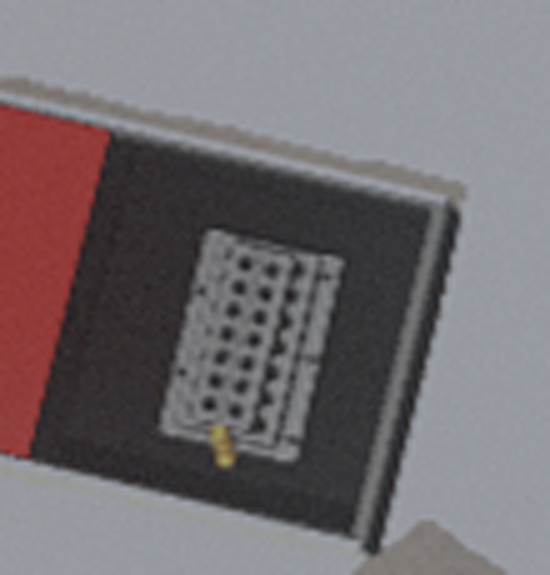

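```bash
python3 - <<'E'
from h import *
px=np.array([[240.75,336.5]])/5+[190,145]-.4
r=least_squares(lambda v:(proj([[v[0],v[1],.054]],"top")-px).ravel(),[.54,.12]).x; print("narrow centre",r)
at=lambda y,z:world([[0,y,z]],*CASE)[0]
d=.1565; robot.goto(at(d,.17),best(at(d,.17),CASE[2])); 
robot.move_linear(at(d,.074)); st("down"); robot.set_gripper(0,40); st("grip")
robot.move_linear(at(.004,.074),velocity=.08); st("nearly")
u=np.array([-np.sin(CASE[2]),np.cos(CASE[2])])
for k in range(3,-6,-1):
    robot.move_linear(at(k*1e-3,.074),velocity=.02); robot.pause(.1); f=np.array(robot.observe()["force"])[:2]@u; print(k,round(f,1))
    if f>8: break
st("shut")
E
```

```text
narrow centre [0.54313263 0.12388872]
down 43.9 [0.577  0.2778 0.0748] F [0.  0.2 0.8] w 0.0499 g 0.0
grip 44.3 [0.5767 0.2781 0.0752] F [-0.4 -0.8  5.5] w 0.0131 g 40.2
nearly 46.3 [0.5447 0.1292 0.0752] F [-1.7  0.5  7. ] w 0.0129 g 40.5
3 0.8
2 4.1
1 6.5
0 8.9
shut 47.7 [0.5445 0.1282 0.0752] F [-0.1  9.1  5.9] w 0.013 g 40.4
```

The force rises against an end stop, so I'll let go and look.

```bash
python3 - <<'E'
from h import *
p=robot.observe()["eef_pos"]
robot.set_gripper(.06); robot.move_linear([p[0],p[1],.2]); robot.goto([.5,-.25,.25],best([.5,-.25,.25],-.2)); st("away")
I=robot.snapshot("top")[:,:,::-1]; cv2.imwrite("pics/p4.png",cv2.resize(I[75:310,115:435],None,fx=2.5,fy=2.5,interpolation=cv2.INTER_CUBIC))
E
```

```text
away 50.7 [ 0.5003 -0.2489  0.2497] F [-0.4  0.3  0.8] w 0.0598 g 0.0
```

View pics/p4.png

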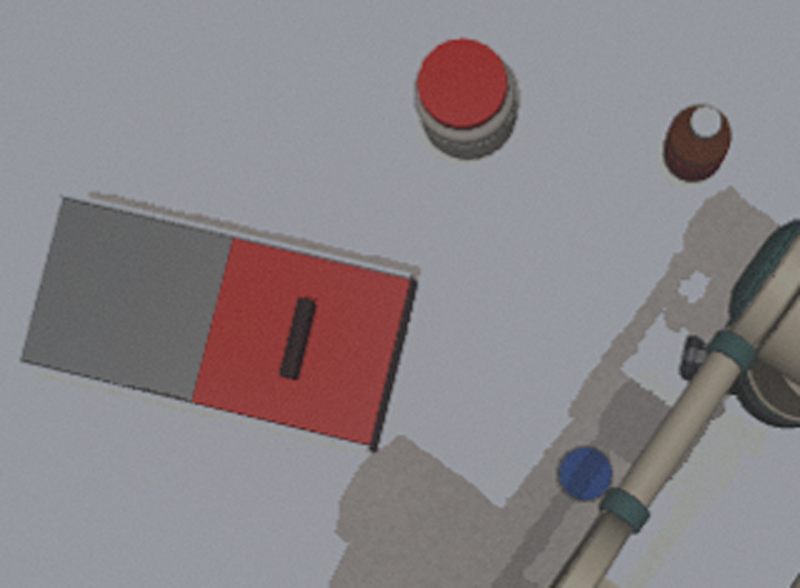

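The cover's red edge now reaches the outer end wall (right edge (413,278) to (373,446)), with no grey strip or gap left. The tub, bottle and jar stand as before, so I'm handing in.

```bash
python3 -c "
from station import robot
print(robot.close_job())"
```

```text
the job is handed in; nothing more can be done
None
```

The three moulds are stacked flat in the case (wide, medium, narrow), each within about 4 mm of centre. The cover was slid shut to its end stop, the jar, bottle and tub were left undisturbed, and the job was handed in at about 51 s; no verdict came back.

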